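Hold the purge plunger of a gas sampler half way

ROBOT

A 6-joint arm with a two-finger parallel gripper is mounted at the origin on the work surface. World frame = base frame: x ahead of the robot, y to its left, z up, the work surface at z = 0. Lengths are in m, angles in rad, forces in N, time in s.
With the tool pointing down it reaches from about 0.325 to 0.9 m from the base axis. Payload 3.5 kg.
Tool frame: the origin (TCP) lies at the very end of the fingers, on their centre line; the grasp point (between the pads) lies 19 mm behind it; z points along the fingers, y is the direction in which the jaws open and shut (so a half turn about z gives the same grasp; the last joint's range is limited). The gripper opens to 85 mm and grips with 20 to 120 N. Pads are 22 mm wide; open, the fingers measure 114 mm over their backs; the gripper's body (76 mm by 85 mm) begins 54 mm behind the grasp point. The pads swing forward as they close: fully open they stand 13 mm farther back than shut.
Start: joints at [1.214, 0.276, -0.026, 1.268, 0, 1.467], TCP at [0.157, 0.605, 0.231] pointing down, gripper open.
Joint ranges: [-3.12, 3.12], [-0.85, 1.88], [-1.08, 1.24], [-1.95, 2.15], [-1.57, 1.53], [-3.14, 3.14]. Speed limits (rad/s): [2.57, 2.57, 3.14, 3.14, 3.14, 3.14].

INTERFACE

Orientations are given as a rotation vector (axis times angle).
In Python, from bench import manip gives the robot as it stands.
- The arm moves only by the shell command python3 -m handwheel 'ROWS' [FORCE]. ROWS is JSON, a list of rows, each an object with "slide": the shift along the tool's x, y, z in m, a list of three; "delta_rot": the turn, a rotation vector about the tool's x, y, z in degrees, a list of three; "grip": the opening in per cent of the stroke, from 0 (shut) to 100 (fully open). A call has 1 to 12 rows; each row shifts and turns the commanded pose from where the row before left it, along the tool's axes as they then stand; what a row does not reach is not made up. A row lasts 1/10 s, in which the tool goes at most 50 mm and 8.59 degrees, less where a joint would pass 70% of its speed; a pose out of reach is approached as far as the arm can. A call with a gripper value outside its range is refused whole. The fingers move at their own pace and stop on an object; FORCE is the grip in N (left out, the last holds). Time passes only in rows, so rows that do not move let the fingers close. It gives the time, the measured TCP pose, the force and the opening at its end, in the units of the state.
- manip.state(): the state, without advancing time (a new reading comes with each control period).
- manip.capture(name): name is "scene" or "top"; returns (picture, depth): 420x560x3 uint8, red, green, blue; 420x560 float32, m along the optical axis (not along the pixel's ray), 0 where there is no reading.
- manip.camera_params(name): a dict with "vertical_fov" (degrees; the focal length in pixels is half the picture's height over the tangent of half this angle, whatever the lens; pixels are square), "cx", "cy" (the principal point, pixels), "distortion" ([k1, k2, p1, p2, k3] as OpenCV has them; the pictures are not rectified), "position" and "rotation" of the camera in the world. Camera axes: x right, y up, looking along -z (the intrinsics and any distortion apply to the point x, -y, -z); pixel columns grow to the right and rows downward; lengths in m; the calibration is good to about 2 mm. A picture is of the moment at which its call begins. camera_params takes no time and is no camera call.
- manip.close_job(): hands the job in, once; it reports no verdict.
The state is a dict: "t": time; "joint_positions": joint angles; "dq": joint speeds; "joint_torque": joint torques, N m; "tcp_pos": TCP position; "tcp_rot": TCP orientation; "contact_force": force on the tool from outside, world axes, zero at the start; "ft_torque": the same for the moment, N m; "gripper_width": finger opening in m.
Only numpy, scipy, OpenCV 4.12 (cv2) and the standard library are available. Lean on these libraries where they do the work, as an engineer would, in place of code of your own. Each camera call takes 0.05 s, during which the arm holds its last target. There are 200 camera calls.

TASK

Pull the sampler's tray out by its bar handle to its stop, then with the fingers press the red-capped purge plunger that stands in the tray half way down (10 mm of its 20 mm, so that the yellow part of its stem has just gone into the collar), never to its bottom. Keep it there and finish while still holding it half way, with the tray still fully out; leave the steel cylinder, blue bin and jar where they are.

Things in the scene. Friction and masses are not known exactly. Their poses are not given: they have to be found in the camera images.
- sampler: Low cream laboratory gas sampler, fixed to the bench: 260 mm wide (y), 250 mm deep (x), roof top 130 mm above the bench (a dark console on the rear of the roof reaches 157 mm). Origin: foot of the front face, mid-width. Its x axis points into the sampler, away from the front; the tray comes out along -x; z up. The tray's grey front panel (14 mm thick, 118 mm top height) is the front face. It stands on the bench at varying place and yaw.
- tray (a joint): Travel of the tray out of the sampler in m: 0 shut, 0.15 fully out at its stop. May start up to 0.025 open. It runs level, needs about 3 N to move and stays where it is left. Low side walls; nothing over the plunger once it is out.
- tray_handle (a point): Middle of the tray's steel bar handle: a round bar 12 mm thick and 100 mm long, along the sampler's y axis, 98 mm above the bench, its centre 48 mm in front of the panel's outer face, 42 mm clear between bar and panel, carried by a 12 mm post at each end. It can be pinched from above. Moves with the tray.
- plunger (a joint): Downward travel of the spring-loaded purge plunger in m: 0 up (rest), 0.02 bottomed. The spring resists with 4 N at once, 8 N at 0.010 and 12 N at 0.020, and returns it when let go.
- plunger_cap: Round red cap on the plunger: 32 mm across, 10 mm thick, origin at the centre of its underside. At rest its flat top is 103 mm above the bench. It stands upright on the tray's centre line, 123 mm behind the handle bar's centre and 61 mm behind the panel's inner face; 90 mm in front of the sampler's roof edge with the tray fully out, under the roof when shut. Below it 24 mm of stem, 14 mm thick, shows above a brass collar: the lower 10 mm yellow, the upper 14 mm black.
- plunger_top (a point): Centre of the red cap's top face; it moves down with the plunger.
- sample_cylinder: Bystander: standing steel gas sample cylinder, 48 mm across, 115 mm tall; origin at the centre of its underside. Beside the sampler.
- parts_bin: Bystander: open blue plastic bin, 100 x 75 mm, 50 mm tall; origin at the centre of its underside. Beside the sampler.
- vial_jar: Bystander: small jar, 48 mm across and 60 mm tall, standing on the sampler's roof; origin at the centre of its underside.

How it is judged:
On the way, in this order (a step that is already met when the one before it is completed fails the run):
1. the tray is out at its stop (value of joint tray above 0.143 m), for 0.2 s.
2. the plunger is held about half way down by the fingers (value of joint plunger between 0.007 and 0.013 m and contact force between the fingers and plunger_cap above 2 N), for 0.5 s.
At the end, for the whole second after the job is handed in: The fingers are pressing the plunger's red cap and keep it 7 to 13 mm down, the tray is within 10 mm of its stop, and the cylinder, bin and jar are within 30 mm of where they began (all of step 2 and value of joint tray above 0.14 m and distance of each of sample_cylinder, parts_bin, vial_jar from where it was at the start of the episode below 0.03 m); the arm keeps its last pose, push and grip.
It fails at once if the plunger is pushed to its bottom (more than 18 mm down) (value of joint plunger above 0.018 m).
It fails at once if a bystander is shifted by more than 30 mm (distance of any of sample_cylinder, parts_bin, vial_jar from where it was at the start of the episode above 0.03 m).
It also fails if it takes over 45 s, if anything falls off the work surface, if the arm or the gripper's body presses on something with over 40 N, if the wrist force passes 120 N, or if a joint passes its speed limit or range.

## Working session

There is one attempt and no reset: what is moved stays moved. The work goes in short steps, Python scripts to look and compute and a shell command to move; the robot and the scene stay as the last step left them, time stands still between calls to the robot, and variables do not carry over. Pictures are saved under pics/ and viewed, about 8 in all and at most 12, crops included, and the job is handed in when it is done.

```bash
mkdir -p pics; cat > h.py <<'E'
import numpy as np, cv2
from bench import manip
def cap(n,f):
    im,d=manip.capture(n); np.savez('pics/'+f+'.npz',im=im,d=d); cv2.imwrite('pics/'+f+'.png',im[:,:,::-1]); return im,d
def w(n,uv,d):
    p=manip.camera_params(n); f=210/np.tan(np.radians(p['vertical_fov'])/2)
    K=np.array([[f,0,p['cx']],[0,f,p['cy']],[0,0,1]])
    uv=np.array(uv,float).reshape(-1,1,2); n_=cv2.undistortPoints(uv,K,np.array(p['distortion'],float)).reshape(-1,2)
    R=np.array(p['rotation'],float)
    if R.size==3: R=cv2.Rodrigues(R)[0]
    d=np.asarray(d,float).reshape(-1,1)
    c=np.hstack([n_[:,:1]*d,-n_[:,1:]*d,-d]); return c@R.T+np.array(p['position'])
E
python3 - <<'E'
from h import *
for n in('scene','top'): cap(n,n+'0'); print(manip.camera_params(n))
print(manip.state())
a=cv2.imread('pics/scene0.png');b=cv2.imread('pics/top0.png')
E
```

```text
{'vertical_fov': 50.12616717360973, 'cx': 277.53870754232935, 'cy': 206.6885998354516, 'distortion': array([-0.12612191,  0.        ,  0.        ,  0.        ,  0.        ]), 'position': array([1.48051118, 0.27624996, 0.77592141]), 'rotation': array([0.6273871 , 0.84210632, 1.69069169])}
{'vertical_fov': 52.507913232611195, 'cx': 282.94429529692576, 'cy': 207.48489503652323, 'distortion': array([0.00265446, 0.        , 0.        , 0.        , 0.        ]), 'position': array([0.45082983, 0.04766773, 1.01955734]), 'rotation': array([ 0.12701466, -0.17623768, -1.57599201])}
{'t': 0.1, 'joint_positions': array([ 1.21362214e+00,  2.77062948e-01, -2.77346183e-02,  1.26802604e+00,
       -1.68336672e-05,  1.46738392e+00]), 'dq': array([ 0.0009569 , -0.00204744,  0.00434374, -0.00132404, -0.0013841 ,
        0.00042322]), 'joint_torque': array([ 7.06901883e-04, -4.46708357e+01,  2.96128929e+01,  8.45114904e-03,
       -9.51631750e-05, -4.06114609e-06]), 'tcp_pos': array([0.15667648, 0.60430916, 0.2302721 ]), 'tcp_rot': array([-3.97482710e-01, -3.11589439e+00,  3.10596865e-03]), 'contact_force': array([-0.27581182, -0.57468194,  0.3448607 ]), 'ft_torque': array([ 0.03205958, -0.00032204, -0.00765463]), 'gripper_width': 0.08509442003024828}
```

View pics/top0.png

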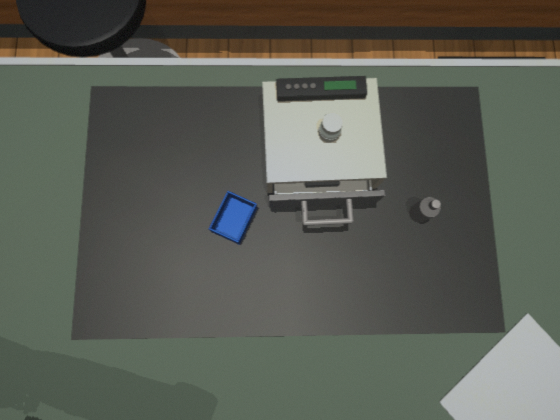

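View pics/scene0.png

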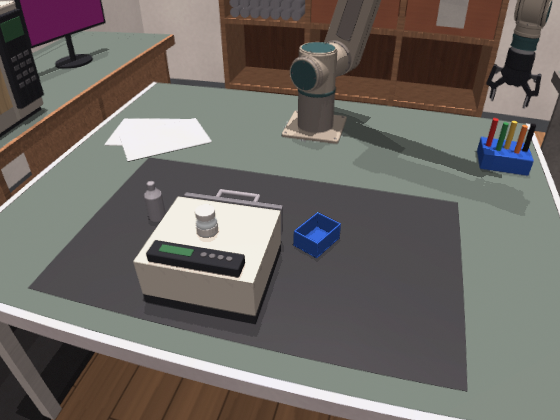

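Top view: the sampler faces the robot, with the handle bar near (328,222), the roof spanning (264..384, 82..182), the jar at (331,127), the bin at (234,218) and the cylinder at (429,207). The scene view agrees. Next is an enlarged crop of the handle.

```bash
python3 - <<'E'
from h import *
z=np.load('pics/top0.npz'); im,d=z['im'],z['d']
cv2.imwrite('pics/c1.png',cv2.resize(im[170:240,255:395,::-1],None,fx=5,fy=5,interpolation=cv2.INTER_CUBIC))
np.set_printoptions(precision=4,suppress=True)
vv,uu=np.mgrid[0:420,0:560]
P=w('top',np.stack([uu,vv],-1).reshape(-1,2),d.reshape(-1)).reshape(420,560,3); ok=d>0
for name,(u0,u1,v0,v1,zl,zh) in dict(bar=(300,356,205,235,.085,.115),panel=(260,395,185,205,.108,.128),roof=(255,395,100,190,.124,.136),cyl=(405,450,190,230,.05,.13),bin=(205,262,185,250,.03,.06),jar=(315,348,110,145,.17,.21)).items():
    m=np.zeros_like(ok);m[v0:v1,u0:u1]=1;m&=ok&(P[...,2]>zl)&(P[...,2]<zh);q=P[m]
    if len(q)<5: print(name,len(q));continue
    r=cv2.minAreaRect(q[:,:2].astype(np.float32)); print(name,len(q),q.mean(0),r)
E
```

```text
bar 425 [ 0.6062 -0.0773  0.1036] ((0.6132946610450745, -0.07823455333709717), (0.04394889250397682, 0.11227717250585556), 0.11811679601669312)
panel 830 [ 0.6526 -0.0765  0.1179] ((0.6536118388175964, -0.07751509547233582), (0.014789318665862083, 0.2519679069519043), 2.193898916244507)
roof 8936 [ 0.773  -0.0698  0.1307] ((0.7790859937667847, -0.07235036790370941), (0.19113977253437042, 0.26062992215156555), 1.8646354675292969)
cyl 440 [ 0.6299 -0.3088  0.0872] ((0.6334162950515747, -0.314453661441803), (0.04648822546005249, 0.045952484011650085), 30.795522689819336)
bin 405 [0.6228 0.1347 0.0463] ((0.6213219165802002, 0.1336568295955658), (0.07544823735952377, 0.10071898996829987), 64.4697036743164)
jar 370 [ 0.7899 -0.082   0.1892] ((0.7915952801704407, -0.08230502903461456), (0.04167027771472931, 0.04088710620999336), 0.14347274601459503)
```

View pics/c1.png

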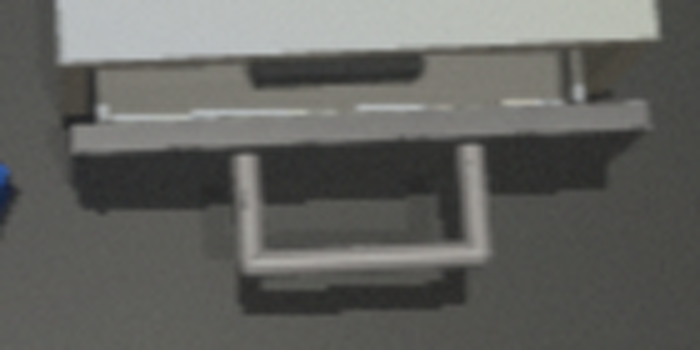

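```bash
cat > go.py <<'E'
from h import *
from scipy.spatial.transform import Rotation as Ro
import sys
np.set_printoptions(precision=4,suppress=True)
def togo(t,yaw=2.1):
    s=manip.state(); R=Ro.from_rotvec(s['tcp_rot']); 
    sx=np.array([np.cos(np.radians(yaw)),np.sin(np.radians(yaw)),0]);z=np.array([0,0,-1.])
    for sg in(1,-1):
        y=sg*sx; T=Ro.from_matrix(np.stack([np.cross(y,z),y,z],1))
        print('rot deg',np.degrees((R.inv()*T).as_rotvec()),'slide in new frame',T.inv().apply(np.array(t)-s['tcp_pos']))
    print('slide in cur frame',R.inv().apply(np.array(t)-s['tcp_pos']),'tcp',s['tcp_pos'],'R',R.as_matrix().tolist(),'F',s['contact_force'],'w',s['gripper_width'],'q6',s['joint_positions'][5],s['t'])
if __name__=='__main__': togo([float(a) for a in sys.argv[1:4]])
E
python3 go.py .598 -.0796 .2
```

```text
rot deg [-0.1064  0.0645 73.3605] slide in new frame [-0.6996  0.416   0.0303]
rot deg [  -0.0699   -0.1153 -106.6394] slide in new frame [ 0.6996 -0.416   0.0303]
slide in cur frame [-0.5989 -0.5512  0.0313] tcp [0.1567 0.6043 0.2303] R [[-0.9679748270287698, 0.2510463183518581, -0.0006930227993476138], [0.2510472010824243, 0.9679729711944243, -0.001905220648293267], [0.00019252870878802206, -0.002018187061545841, -0.9999979449247287]] F [-0.2758 -0.5747  0.3449] w 0.08509442003024828 q6 1.4673839188235243 0.1
```

```bash
python3 -m handwheel '[{"slide":[0,0,0],"delta_rot":[0,0,8.15],"grip":50},{"slide":[0,0,0],"delta_rot":[0,0,8.15],"grip":50},{"slide":[0,0,0],"delta_rot":[0,0,8.15],"grip":50},{"slide":[0,0,0],"delta_rot":[0,0,8.15],"grip":50},{"slide":[0,0,0],"delta_rot":[0,0,8.15],"grip":50},{"slide":[0,0,0],"delta_rot":[0,0,8.15],"grip":50},{"slide":[0,0,0],"delta_rot":[0,0,8.15],"grip":50},{"slide":[0,0,0],"delta_rot":[0,0,8.15],"grip":50},{"slide":[0,0,0],"delta_rot":[0,0,8.15],"grip":50}]' 40
python3 -m handwheel '[{"slide":[-0.04,0.024,0],"delta_rot":[0,0,0],"grip":50},{"slide":[-0.04,0.024,0],"delta_rot":[0,0,0],"grip":50},{"slide":[-0.04,0.024,0],"delta_rot":[0,0,0],"grip":50},{"slide":[-0.04,0.024,0],"delta_rot":[0,0,0],"grip":50},{"slide":[-0.04,0.024,0],"delta_rot":[0,0,0],"grip":50},{"slide":[-0.04,0.024,0],"delta_rot":[0,0,0],"grip":50},{"slide":[-0.04,0.024,0],"delta_rot":[0,0,0],"grip":50},{"slide":[-0.04,0.024,0],"delta_rot":[0,0,0],"grip":50},{"slide":[-0.04,0.024,0],"delta_rot":[0,0,0],"grip":50},{"slide":[-0.04,0.024,0],"delta_rot":[0,0,0],"grip":50},{"slide":[-0.04,0.024,0],"delta_rot":[0,0,0],"grip":50},{"slide":[-0.04,0.024,0],"delta_rot":[0,0,0],"grip":50}]'
python3 go.py .598 -.0796 .2
```

```text
t: 1.0
tcp_pos: [0.1568, 0.6045, 0.2306]
tcp_rot: [2.186, 2.255, -0.002]
contact_force: [-1.1, 0.4, -0.1]
gripper_width: 0.0427
t: 2.2
tcp_pos: [0.4628, 0.1341, 0.231]
tcp_rot: [-2.18, -2.262, 0.0]
contact_force: [0.9, 0.4, -0.6]
gripper_width: 0.0426
rot deg [-0.0197 -0.0086  0.0001] slide in new frame [-0.2185  0.1273  0.031 ]
rot deg [   0.0135   -0.031  -179.9999] slide in new frame [ 0.2185 -0.1273  0.031 ]
slide in cur frame [-0.2185  0.1273  0.031 ] tcp [0.4628 0.1341 0.231 ] R [[-0.036645999035447234, 0.999328248748548, -0.0003492962267130137], [0.9993282985882221, 0.036646048728857857, 0.00013694280300320286], [0.00014965113804883944, -0.0003440431981176351, -0.9999999296194048]] F [ 0.9065  0.382  -0.5751] w 0.042602086919561945 q6 1.6817427684893234 2.2
```

```bash
python3 -m handwheel '[{"slide":[-0.04,0.024,0.005],"delta_rot":[0,0,0],"grip":50},{"slide":[-0.04,0.024,0.005],"delta_rot":[0,0,0],"grip":50},{"slide":[-0.04,0.024,0.005],"delta_rot":[0,0,0],"grip":50},{"slide":[-0.04,0.024,0.005],"delta_rot":[0,0,0],"grip":50},{"slide":[-0.04,0.02,0.005],"delta_rot":[0,0,0],"grip":50},{"slide":[-0.0185,0.0113,0.005],"delta_rot":[0,0,0],"grip":50},{"slide":[0,0,0],"delta_rot":[0,0,0],"grip":50}]'
python3 - <<'E'
from h import *
for n in('scene','top'): cap(n,n+'1')
a=cv2.imread('pics/top1.png')[160:250,250:400];b=cv2.imread('pics/scene1.png')[100:250,130:330]
cv2.imwrite('pics/c2.png',np.vstack([cv2.resize(a,(500,300)),cv2.resize(b,(500,375))[:300]]))
import go; go.togo([.598,-.0796,.079])
E
```

```text
t: 2.9
tcp_pos: [0.5982, -0.0799, 0.1997]
tcp_rot: [-2.183, -2.257, 0.001]
contact_force: [-1.0, 0.9, -0.5]
gripper_width: 0.0428
rot deg [-0.1282 -0.079  -0.0079] slide in new frame [-0.0024  0.0012  0.1216]
rot deg [ -0.1241   0.2014 179.992 ] slide in new frame [ 0.0024 -0.0012  0.1216]
slide in cur frame [-0.0026  0.0014  0.1216] tcp [ 0.5967 -0.0772  0.2006] R [[-0.036505116142326856, 0.999330849504293, -0.0022868590825450177], [0.9993325143249503, 0.036508144131624974, 0.0012966206220390176], [0.0013792419687013054, -0.0022379993504664914, -0.9999965445192793]] F [-0.1511  0.5082  0.3041] w 0.042875411839544984 q6 1.2978559467544075 3.0
```

View pics/c2.png

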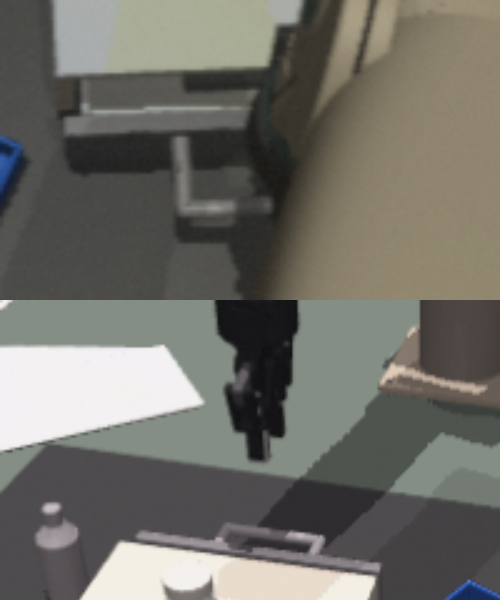

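The arm hides the handle from above. In the scene view the fingers hang over the bar, around crop (260,450), with the bar at (270,535). Clear to descend.

```bash
python3 -m handwheel '[{"slide":[0,0,0.03],"delta_rot":[0,0,0],"grip":50},{"slide":[0,0,0.03],"delta_rot":[0,0,0],"grip":50},{"slide":[0,0,0.02],"delta_rot":[0,0,0],"grip":50},{"slide":[0,0,0.02],"delta_rot":[0,0,0],"grip":50},{"slide":[0,0,0.02],"delta_rot":[0,0,0],"grip":50},{"slide":[0,0,0],"delta_rot":[0,0,0],"grip":50}]'
python3 -m handwheel '[{"slide":[0,0,0],"delta_rot":[0,0,0],"grip":10},{"slide":[0,0,0],"delta_rot":[0,0,0],"grip":5},{"slide":[0,0,0],"delta_rot":[0,0,0],"grip":5},{"slide":[0,0,0],"delta_rot":[0,0,0],"grip":5},{"slide":[0,0,0],"delta_rot":[0,0,0],"grip":5}]' 40
```

```text
t: 3.6
tcp_pos: [0.594, -0.0751, 0.0787]
tcp_rot: [-2.173, -2.26, 0.005]
contact_force: [-1.4, 1.0, -0.3]
gripper_width: 0.0427
t: 4.1
tcp_pos: [0.5989, -0.0772, 0.0831]
tcp_rot: [2.179, 2.262, 0.005]
contact_force: [-0.7, 3.1, 6.2]
gripper_width: 0.0102
```

```bash
python3 -m handwheel '[{"slide":[0,-0.01,0],"delta_rot":[0,0,0],"grip":5},{"slide":[0,-0.01,0],"delta_rot":[0,0,0],"grip":5},{"slide":[0,-0.015,0],"delta_rot":[0,0,0],"grip":5},{"slide":[0,-0.015,0],"delta_rot":[0,0,0],"grip":5},{"slide":[0,0,0],"delta_rot":[0,0,0],"grip":5}]' 40
```

```text
t: 4.6
tcp_pos: [0.547, -0.0792, 0.0831]
tcp_rot: [2.18, 2.262, 0.002]
contact_force: [-3.4, 3.5, 9.5]
gripper_width: 0.0104
```

```bash
python3 -m handwheel '[{"slide":[0,-0.015,0],"delta_rot":[0,0,0],"grip":5},{"slide":[0,-0.015,0],"delta_rot":[0,0,0],"grip":5},{"slide":[0,-0.015,0],"delta_rot":[0,0,0],"grip":5},{"slide":[0,-0.015,0],"delta_rot":[0,0,0],"grip":5},{"slide":[0,-0.005,0],"delta_rot":[0,0,0],"grip":5},{"slide":[0,0,0],"delta_rot":[0,0,0],"grip":5}]' 40
python3 - <<'E'
from h import *
for n in('scene','top'): cap(n,n+'2')
a=cv2.imread('pics/top2.png')[130:280,230:420];b=cv2.imread('pics/scene2.png')[100:280,110:330]
cv2.imwrite('pics/c3.png',np.hstack([cv2.resize(a,(380,400)),cv2.resize(b,(420,400))]))
E
```

```text
t: 5.2
tcp_pos: [0.4832, -0.0815, 0.0831]
tcp_rot: [2.18, 2.261, 0.004]
contact_force: [-2.1, 3.9, 8.9]
gripper_width: 0.0101
```

View pics/c3.png

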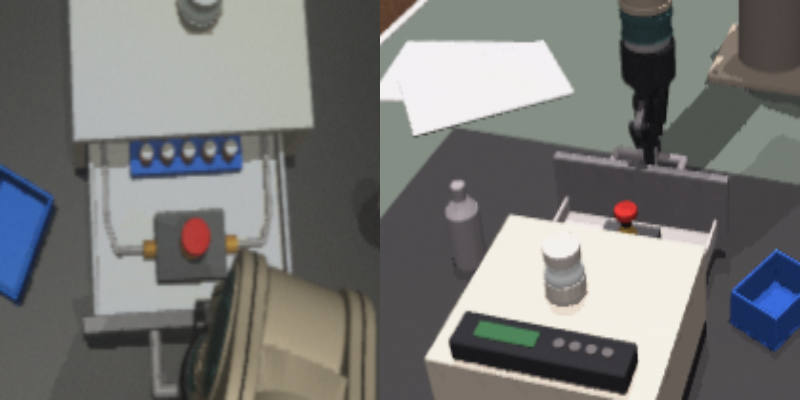

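The tray follows the grip, and the red cap shows at crop (195,237) in the top view. I'll keep pulling in small steps until it hits the stop.

```bash
python3 -m handwheel '[{"slide":[0,-0.006,0],"delta_rot":[0,0,0],"grip":5},{"slide":[0,-0.004,0],"delta_rot":[0,0,0],"grip":5},{"slide":[0,-0.003,0],"delta_rot":[0,0,0],"grip":5},{"slide":[0,-0.003,0],"delta_rot":[0,0,0],"grip":5},{"slide":[0,0,0],"delta_rot":[0,0,0],"grip":5}]'
python3 -m handwheel '[{"slide":[0,-0.002,0],"delta_rot":[0,0,0],"grip":5},{"slide":[0,-0.002,0],"delta_rot":[0,0,0],"grip":5},{"slide":[0,0,0],"delta_rot":[0,0,0],"grip":5}]'
```

```text
t: 5.8
tcp_pos: [0.4729, -0.0819, 0.0832]
tcp_rot: [2.174, 2.257, 0.018]
contact_force: [11.6, 6.2, -4.3]
gripper_width: 0.0103
t: 6.1
tcp_pos: [0.4729, -0.0819, 0.0833]
tcp_rot: [2.17, 2.255, 0.028]
contact_force: [20.9, 8.0, -14.7]
gripper_width: 0.0108
```

At the stop: the TCP no longer moves and the force is rising. Next I relieve the pull, release and rise.

```bash
python3 -m handwheel '[{"slide":[0,0.004,0],"delta_rot":[0,0,0],"grip":5},{"slide":[0,0.002,0],"delta_rot":[0,0,0],"grip":5},{"slide":[0,0,0],"delta_rot":[0,0,0],"grip":45},{"slide":[0,0,0],"delta_rot":[0,0,0],"grip":45},{"slide":[0,0,0],"delta_rot":[0,0,0],"grip":45},{"slide":[0,0,-0.02],"delta_rot":[0,0,0],"grip":45},{"slide":[0,0,-0.03],"delta_rot":[0,0,0],"grip":45},{"slide":[0,0,-0.04],"delta_rot":[0,0,0],"grip":45},{"slide":[0,0,0],"delta_rot":[0,0,0],"grip":45}]'
python3 - <<'E'
from h import *
import go
for n in('scene','top'): cap(n,n+'3')
im,d=cap('top','top3')
vv,uu=np.mgrid[0:420,0:560]
P=w('top',np.stack([uu,vv],-1).reshape(-1,2),d.reshape(-1)).reshape(420,560,3)
I=im.astype(int);m=(I[...,0]>110)&(I[...,1]<70)&(I[...,2]<70)&(d>0)&(P[...,2]>.095)&(P[...,2]<.11)
q=P[m];print(len(q),np.median(q,0),cv2.minEnclosingCircle(q[:,:2].astype(np.float32)))
for nm,(u0,u1,v0,v1,zl,zh) in dict(panel=(240,420,230,300,.108,.128),roof=(255,395,100,190,.124,.136)).items():
    m=np.zeros_like(d,bool);m[v0:v1,u0:u1]=1;m&=(P[...,2]>zl)&(P[...,2]<zh);k=P[m];print(nm,len(k),k[:,:2].mean(0),cv2.minAreaRect(k[:,:2].astype(np.float32)))
c=q[:,:2].mean(0);go.togo([c[0],c[1],.15])
a=im[130:280,230:420,::-1];cv2.imwrite('pics/c4.png',cv2.resize(a,(570,450)))
E
```

```text
t: 7.0
tcp_pos: [0.4722, -0.084, 0.1765]
tcp_rot: [2.174, 2.255, 0.006]
contact_force: [0.6, -0.1, -0.2]
gripper_width: 0.0384
154 [ 0.5943 -0.0798  0.104 ] ((0.594611406326294, -0.07909847050905228), 0.015580397099256516)
panel 424 [ 0.5241 -0.0193] ((0.5244560241699219, -0.01998308300971985), (0.014207967557013035, 0.12997059524059296), 1.898567795753479)
roof 8929 [ 0.7731 -0.0698] ((0.7794903516769409, -0.07259581983089447), (0.19233642518520355, 0.2605784237384796), 2.0396459102630615)
rot deg [-0.0338  0.0115 -0.0102] slide in new frame [-0.0014  0.1266  0.021 ]
rot deg [  0.0181   0.053  179.9898] slide in new frame [ 0.0014 -0.1266  0.021 ]
slide in cur frame [-0.0014  0.1267  0.0209] tcp [ 0.4681 -0.0826  0.171 ] R [[-0.03646570557701713, 0.9993347358828482, -0.0005813559396283851], [0.999334884671411, 0.03646558137589083, -0.000222831093363465], [-0.00020148336950798814, -0.0005890949639255689, -0.9999998061857688]] F [-0.4572 -0.8435 -0.9519] w 0.03829358320731719 q6 1.2237881895134048 7.15
```

View pics/c4.png

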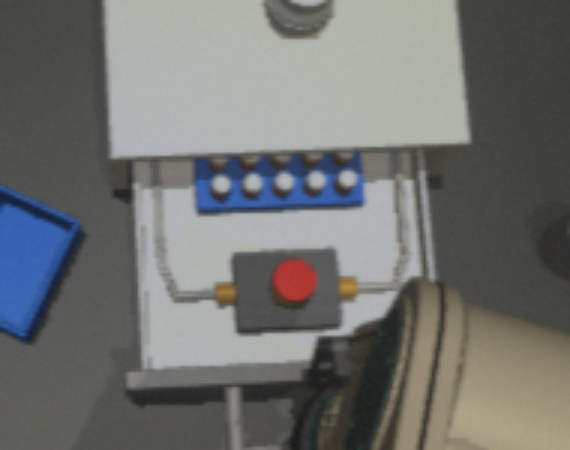

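Tray is out (about 150 mm). The red cap is at crop (295,282), which works out to about (0.595, -0.079), top at 0.104. Next I move above it with the fingers shut.

```bash
python3 -m handwheel '[{"slide":[0,0.03,0],"delta_rot":[0,0,0],"grip":0},{"slide":[0,0.03,0],"delta_rot":[0,0,0],"grip":0},{"slide":[0,0.03,0],"delta_rot":[0,0,0],"grip":0},{"slide":[0,0.026,0],"delta_rot":[0,0,0],"grip":0},{"slide":[0,0.0095,0.02],"delta_rot":[0,0,0],"grip":0},{"slide":[0,0,0.02],"delta_rot":[0,0,0],"grip":0},{"slide":[0,0,0],"delta_rot":[0,0,0],"grip":0},{"slide":[0,0,0],"delta_rot":[0,0,0],"grip":0}]' 40
python3 - <<'E'
from h import *
S=[]
for i in range(8): cap('scene','scene4'); s=manip.state(); S.append(np.r_[s['tcp_pos'],s['contact_force'],s['gripper_width']])
print(np.mean(S,0).round(4),np.std(S,0).round(4))
b=cv2.imread('pics/scene4.png')[150:230,190:310]; cv2.imwrite('pics/c5.png',cv2.resize(b,(600,400),interpolation=cv2.INTER_CUBIC))
E
```

```text
t: 7.95
tcp_pos: [0.5923, -0.0776, 0.1295]
tcp_rot: [-2.178, -2.259, 0.004]
contact_force: [0.2, -0.7, 0.1]
gripper_width: 0.0003
[ 5.943e-01 -7.810e-02  1.320e-01 -4.870e-02 -2.000e-04 -1.469e-01
 -0.000e+00] [4.000e-04 1.000e-04 5.000e-04 4.024e-01 3.703e-01 4.414e-01 1.000e-04]
```

View pics/c5.png

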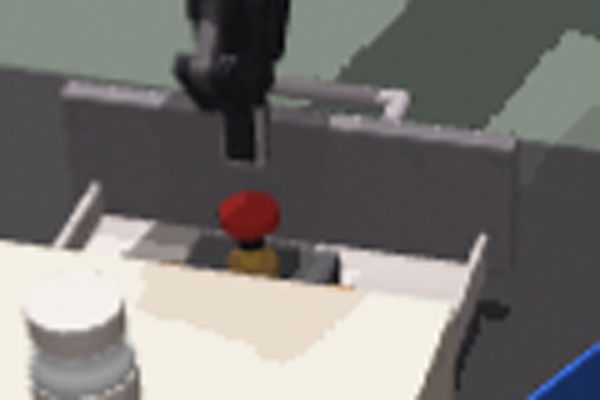

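Shut fingertips at crop (245,162) stand straight above the cap at (250,213), about 29 mm clear. Descending.

```bash
cat > m.py <<'E'
from h import *
S=[]
for i in range(6): cap('scene','s'); s=manip.state(); S.append(np.r_[s['tcp_pos'],s['contact_force']])
print(s['t'],np.mean(S,0).round(4))
E
python3 -m handwheel '[{"slide":[0,0,0.01],"delta_rot":[0,0,0],"grip":0},{"slide":[0,0,0.01],"delta_rot":[0,0,0],"grip":0},{"slide":[0,0,0.006],"delta_rot":[0,0,0],"grip":0},{"slide":[0,0,0.003],"delta_rot":[0,0,0],"grip":0},{"slide":[0,0,0.002],"delta_rot":[0,0,0],"grip":0},{"slide":[0,0,0.002],"delta_rot":[0,0,0],"grip":0}]'; python3 m.py
```

```text
t: 8.95
tcp_pos: [0.5938, -0.0777, 0.0986]
tcp_rot: [-2.179, -2.261, 0.0]
contact_force: [-2.6, 1.5, 6.2]
gripper_width: 0.0002
9.25 [ 0.594  -0.0776  0.0988 -2.3817  0.8677  5.1192]
```

```bash
python3 -m handwheel '[{"slide":[0,0,0.002],"delta_rot":[0,0,0],"grip":0},{"slide":[0,0,0.002],"delta_rot":[0,0,0],"grip":0},{"slide":[0,0,0],"delta_rot":[0,0,0],"grip":0}]'; python3 m.py
```

```text
t: 9.55
tcp_pos: [0.5945, -0.0776, 0.0952]
tcp_rot: [2.18, 2.262, 0.002]
contact_force: [-2.6, 1.0, 7.0]
gripper_width: -0.0003
9.85 [ 0.5945 -0.0776  0.0954 -2.6525  1.815   7.0353]
```

```bash
python3 -m handwheel '[{"slide":[0,0,0.0015],"delta_rot":[0,0,0],"grip":0},{"slide":[0,0,0.001],"delta_rot":[0,0,0],"grip":0},{"slide":[0,0,0],"delta_rot":[0,0,0],"grip":0},{"slide":[0,0,0],"delta_rot":[0,0,0],"grip":0},{"slide":[0,0,0],"delta_rot":[0,0,0],"grip":0}]'; python3 m.py
python3 - <<'E'
from h import *
im,d=cap('scene','scene5');b=im[150:230,190:310,::-1]; cv2.imwrite('pics/c6.png',cv2.resize(b,(780,520),interpolation=cv2.INTER_CUBIC))
def red(im,d):
    I=im.astype(int);m=(I[...,0]>100)&(I[...,1]<60)&(I[...,2]<60)&(d>0);m[:150]=0;m[230:]=0;m[:,:190]=0;m[:,310:]=0
    v,u=np.nonzero(m);P=w('scene',np.c_[u,v],d[v,u]);return v.max(),P[v>=v.max()-4].mean(0).round(4)
z=np.load('pics/scene4.npz');print(red(z['im'],z['d']),red(im,d))
im,d=cap('top','top5');cv2.imwrite('pics/c7.png',cv2.resize(im[60:290,180:470,::-1],(725,575)))
E
```

```text
t: 10.35
tcp_pos: [0.5948, -0.0776, 0.0932]
tcp_rot: [2.179, 2.262, 0.002]
contact_force: [-3.1, 1.0, 6.9]
gripper_width: 0.0003
10.65 [ 0.5948 -0.0776  0.0932 -2.3599  1.5484  7.1207]
(np.int64(196), array([ 0.606 , -0.0768,  0.1007])) (np.int64(200), array([ 0.6091, -0.0765,  0.0905]))
```

View pics/c6.png

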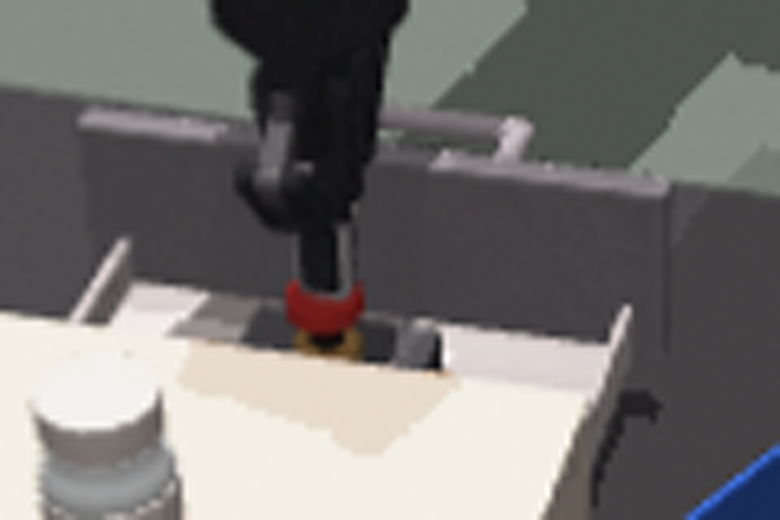

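View pics/c7.png

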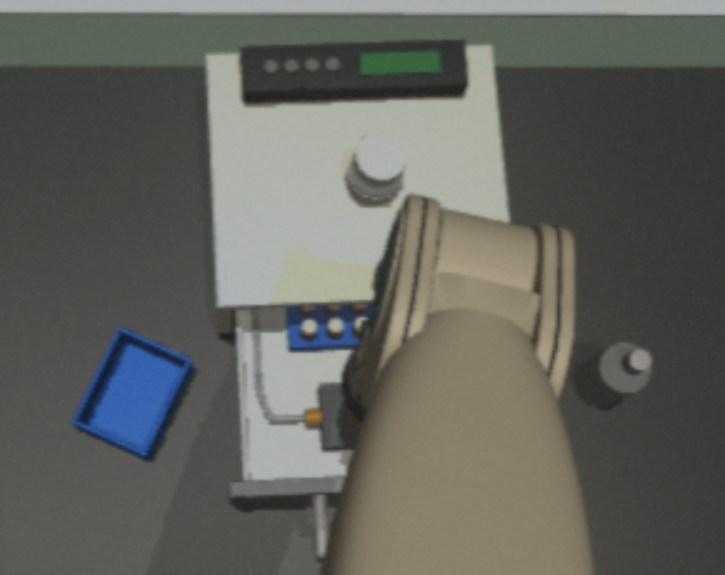

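The yellow band is gone: there's only a black stub between the cap at (325,308) and the brass collar at (325,343). The tray is still out, and the jar, bin and cylinder haven't moved. I'll hold briefly, check once more and hand in.

```bash
python3 -m handwheel '[{"slide":[0,0,0],"delta_rot":[0,0,0],"grip":0},{"slide":[0,0,0],"delta_rot":[0,0,0],"grip":0},{"slide":[0,0,0],"delta_rot":[0,0,0],"grip":0},{"slide":[0,0,0],"delta_rot":[0,0,0],"grip":0},{"slide":[0,0,0],"delta_rot":[0,0,0],"grip":0},{"slide":[0,0,0],"delta_rot":[0,0,0],"grip":0}]'; python3 m.py
python3 - <<'E'
from h import *
im,d=cap('top','top6');vv,uu=np.mgrid[0:420,0:560]
P=w('top',np.stack([uu,vv],-1).reshape(-1,2),d.reshape(-1)).reshape(420,560,3)
m=np.zeros_like(d,bool);m[240:265,265:308]=1;m&=abs(P[...,2]-.118)<.006;k=P[m];print('panel',cv2.minAreaRect(k[:,:2].astype(np.float32)))
print(manip.close_job())
E
```

```text
t: 11.35
tcp_pos: [0.5948, -0.0776, 0.0932]
tcp_rot: [2.179, 2.262, 0.002]
contact_force: [-2.3, 1.0, 7.5]
gripper_width: 0.0001
11.65 [ 0.5948 -0.0776  0.0932 -2.421   1.5996  7.5157]
panel ((0.5251020789146423, 0.006740164011716843), (0.014246298000216484, 0.07659544795751572), 2.448812961578369)
the job is handed in; nothing more can be done
None
```

I pulled the tray out by its bar handle to its stop, then pressed the red cap with the shut fingers to about half way. I handed the job in at about 12 s while still holding it there. No verdict is reported, so the points below are my own last checks.

- **Plunger:** the fingertips were steady at z = 0.0932 m, about 9.8 mm down. In the scene picture the yellow band had gone into the collar.
- **Force:** the vertical push read about 7.1–7.5 N, a little under the 8 N expected at half way. From the force alone that would be about 8–9 mm down, still within 7–13 mm. A sideways reading of 2–3 N remained.
- **Tray:** the panel position puts it about 150 mm out, and it was still there in the last measurement.
- **Bystanders:** the cylinder, bin and jar looked unmoved in the last top picture I viewed. I did not measure their positions again.

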